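Show the class the dog's face and its glaze

TASK

Show the class which glaze the clay dog gets: gently push the red peg round until the dog on the turntable looks straight at the lamp and leave it there, then point down at the top of the dog's head from just above it, holding still for two seconds, and then point in the same way at the lid of the green jar for two seconds. Do not touch the dog, the lamp, the jars or any of the other loose things; nothing is to be picked up.

Things in the scene. Friction and masses are not known exactly. Their poses are not given: they have to be found in the camera images.
- turntable (a joint): angle (rad) of the flat aluminium turntable (disc 300 mm across, 14 mm thick, top face 50 mm above the table) about its upright axis, counter-clockwise from above positive; no stop within 1.7 rad either way. Light, even friction (about 0.15 N m, so about 1 to 2 N at the peg): it stops and stays where it is left
- dog: sitting dog of brown fired clay with dark ears, fixed to the middle of the turntable and turning with it; about 190 mm from nose to tail tip, 90 mm wide, 150 mm tall (its top is 200 mm above the table). Origin on the turntable's axis, at the disc's top face; x points the way the dog looks (from tail to nose), z up. Must not be touched
- dog_head (a point): top of the dog's head, 38 mm ahead of the turntable's axis and 200 mm above the table; the head is 50 mm across
- peg_top (a point): centre of the top of the turning peg: an upright red round peg, 18 mm in diameter and 60 mm tall, that stands on the disc 130 mm from the axis, exactly behind the dog's tail; its top is 110 mm above the table
- lamp: mushroom table lamp, cream shade 120 mm across on a thin brass stem and a black foot 110 mm across, 165 mm tall; origin at the centre of its underside, z up. It stands far left or far right. Not to be touched
- green_jar: closed white glaze jar with a green screw lid and a green band, 67 mm across, 84 mm tall, loose; origin at the centre of its underside, z up. Not to be touched
- green_lid (a point): centre of the top of the green lid, 84 mm above the table; the lid is 64 mm across
- blue_jar: the same closed glaze jar as the green one but with a blue lid and band: 67 mm across, 84 mm tall; origin at the centre of its underside, z up. Not to be touched
- yellow_jar: the same closed glaze jar as the green one but with a yellow lid and band: 67 mm across, 84 mm tall; origin at the centre of its underside, z up. Not to be touched
- bird: small terracotta bird on a round foot, about 115 mm long, 45 mm wide, 83 mm tall, loose; origin at the centre of its underside, x towards its beak. Not to be touched
- brush_pot: white pot 76 mm across, 95 mm tall, with brush handles up to 165 mm above the table, loose; origin at the centre of its underside. It stands on the far side opposite the lamp. Not to be touched
- modelling_tool: wooden-handled steel modelling spatula, 180 mm long, lying flat across the far side beyond the turntable, roughly along the table's y; origin on its underside. Not to be touched

How it is judged (in metres and radians):
On the way, in this order (a step that is already met when the one before it is completed fails the run):
1. the dog looks at the lamp, the turntable is still and the peg is let go (y of lamp in the frame of dog between -0.06 and 0.06 m and x of lamp in the frame of dog above 0.1 m and velocity of joint turntable between -0.1 and 0.1 rad/s and contact force between anything else and peg below 0.1 N), for 0.2 s.
2. the fingers point at the dog's head from just above it and dwell, the dog still facing the lamp (y of lamp in the frame of dog between -0.06 and 0.06 m and x of lamp in the frame of dog above 0.1 m and velocity of joint turntable between -0.1 and 0.1 rad/s and horizontal distance between the grasp point and dog_head below 0.03 m and z of the grasp point in the frame of dog_head between 0.01 and 0.09 m), for 1.5 s.
3. the fingers point at the green lid from just above it and dwell, the dog still facing the lamp (y of lamp in the frame of dog between -0.06 and 0.06 m and x of lamp in the frame of dog above 0.1 m and velocity of joint turntable between -0.1 and 0.1 rad/s and horizontal distance between the grasp point and green_lid below 0.03 m and z of the grasp point in the frame of green_lid between 0.01 and 0.09 m), for 1.5 s.
At the end, for the whole second after the job is handed in: The dog's line of sight passes within 60 mm of the lamp's centre, turntable still. Head, then green lid, each pointed at for 1.5 s: grasp point (20 mm behind the fingertips) within 30 mm sideways and 10 to 90 mm above. Loose things upright, within 8 mm of their start (y of lamp in the frame of dog between -0.06 and 0.06 m and x of lamp in the frame of dog above 0.1 m and velocity of joint turntable between -0.1 and 0.1 rad/s and distance of each of lamp, brush_pot, green_jar, blue_jar, yellow_jar, bird, modelling_tool from where it was at the start of the episode below 0.008 m and angle between each of lamp, brush_pot, green_jar, blue_jar, yellow_jar, bird's own z axis and vertical below 0.1 rad); the robot touches nothing.
It fails at once if the dog is touched (contact force between any of the fingers, the arm and dog above 0.5 N).
It fails at once if the peg is squeezed or pushed hard (over 20 N) (contact force between the fingers and peg above 20 N).
It fails at once if the lamp, a jar, the bird, the brush pot or the modelling tool is touched or moved more than 8 mm (contact force between any of the fingers, the arm and lamp above 0.5 N or contact force between any of the fingers, the arm and brush_pot above 0.5 N or contact force between any of the fingers, the arm and green_jar above 0.5 N or contact force between any of the fingers, the arm and blue_jar above 0.5 N or contact force between any of the fingers, the arm and yellow_jar above 0.5 N or contact force between any of the fingers, the arm and bird above 0.5 N or contact force between any of the fingers, the arm and modelling_tool above 0.5 N or distance of any of lamp, brush_pot, green_jar, blue_jar, yellow_jar, bird, modelling_tool from where it was at the start of the episode above 0.008 m).
It also fails if it takes over 67 s, if anything falls off the work surface, if the arm or the gripper's body presses on something with over 40 N, if the wrist force passes 120 N, or if a joint passes its speed limit or range.

ROBOT

A 6-joint arm with a two-finger parallel gripper is mounted at the origin on the work surface. World frame = base frame: x ahead of the robot, y to its left, z up, the work surface at z = 0. Lengths are in mm, angles in rad, forces in N, time in s.
With the tool pointing down it reaches from about 300 to 825 mm from the base axis. Payload 5.4 kg.
Tool frame: the origin (TCP) lies midway between the tips of the shut fingers; the grasp point (between the pads) lies bot.grip_point_offset behind it (bot.grip_point_offset is the distance from the TCP to the grasp point, in mm); z points along the fingers, y is the line along which they close (so a half turn about z gives the same grasp; the last joint's range is limited). The gripper opens to 92 mm and grips with 3 to 60 N. Pads are 20 mm wide; open, the fingers measure 128 mm over their backs; the gripper's body (75 mm by 189 mm) begins 69 mm behind the grasp point.
Start: joints at [-0.21, 0.158, 1.597, -0, 1.386, -0.21], TCP at [574.983, -0.018, 186.301] pointing down, gripper open.
Joint ranges: [-2.91, 2.91], [-0.94, 2.29], [0.18, 2.7], [-1.29, 4.43], [0.17, 2.64], [-3, 3]. Speed limits (rad/s): [2.57, 2.57, 3.14, 3.14, 3.14, 3.14].

INTERFACE

Orientations are given as a rotation vector (axis times angle).
In Python, from bench import bot, viewer, order, spot_in gives the robot as it stands.
- The arm moves only by the tool drive_tool, never from a script. Its argument "series" is a list of rows, each a list of 5 numbers: the gripper's target within -1 to 1 (shut at 1, half-way at 0, fully open at -1), then the shift along the world's x, y, z scaled (see below), then the turn about the world's z scaled (see below). In form: [[fingers, x, y, z, yaw], ...]. A call has 1 to 20 rows; each row shifts and turns the commanded pose from where the row before left it; what a row does not reach is not made up. The controller multiplies each number of a shift by 2 cm and each number of a turn by 0.1 rad. A row lasts 1/8 s, in which the tool goes at most 62.5 mm and 10.7 degrees, less where a joint would pass 70% of its speed; a pose out of reach is approached as far as the arm can. A call with a number of a shift or a turn outside -1 to 1 is refused whole. A call with a gripper value outside its range is refused whole. The fingers move at their own pace and stop on an object; "squeeze" is the grip in N (left out, the last holds). Time passes only in rows, so rows that do not move let the fingers close. It gives the time, the measured TCP pose, the force, the opening and the grip force at its end, in the units of the state.
- bot.sense(): the state, without advancing time (a new reading comes with each control period).
- viewer.capture(name): name is "scene" or "side" or "wrist"; returns the picture (400x640x3 uint8, blue, green, red); there is no depth.
- viewer.get_calibration(name): a dict with "K" (3x3 intrinsics, pixels), "rvec" (rotation vector, rad) and "tvec" (3), from world to camera coordinates, as OpenCV has them. Camera axes: x right, y down, z forward; pixel columns grow to the right and rows downward; lengths in mm; the calibration is good to about 2 mm. The wrist camera is an equidistant fisheye: a pixel r from the principal point sees the ray r / f radians off the axis. A picture is of the moment at which its call begins: read the wrist's pose just before it. get_calibration takes no time and is no camera call; for the wrist camera it gives the pose at the moment of the call.
- order.sign_off(): hands the job in; it is judged then, once.
Trained networks look in the newest picture that a camera, given by its name, has taken for a name from the list of things; names that differ only in an ending like _2 or _b are one class to them, and where a whole thing is asked for, a point or a joint stands for the part that bears it (a point fixed in the world has none). Each returns a list of dicts, best first, with "score" (0 to 1); they miss things now and then, are a little off and sometimes report something else, mostly with a low value. They report only what shows in the picture. A call takes as long as a camera call.
- spot_in(thing, camera): "at" ([x, y, z] in mm, in world coordinates, good to about 4 mm: the middle of the surface that is visible of it).
The state is a dict: "t": time; "joints": joint angles; "joint_vel": joint speeds; "joint_efforts": joint torques, N m; "eef_pos": TCP position; "tool_rot": TCP orientation; "force": force on the tool from outside, world axes, zero at the start; "torque": the same for the moment, N m; "width": finger opening in mm; "grip_force": force on a finger pad.
Only numpy, scipy, OpenCV 4.12 (cv2) and the standard library are available. Lean on these libraries where they do the work, as an engineer would, in place of code of your own. Each camera call takes 0.05 s, during which the arm holds its last target. There are 200 camera calls.

## Working session

There is one attempt and no reset: what is moved stays moved. The work goes in short steps, Python scripts to look and compute and a tool call to move; the robot and the scene stay as the last step left them, time stands still between calls to the robot, and variables do not carry over. Pictures are saved under pics/ and viewed, at most 10 in all, crops included, and the job is handed in when it is done.

Besides the shell and the picture viewer there is one more tool, called after "Emit:" as a command line: name --pt "numbers of a row" for each row, then --argument value for the rest. drive_tool: Moves the arm, as the interface text tells. Its arguments: {"type":"object","properties":{"series":{"type":"array","items":{"type":"array","items":{"type":"number"}}},"squeeze":{"type":"number"}},"required":["series"]}

```bash
mkdir -p pics; python3 - <<'E'
from bench import bot, viewer, spot_in
import cv2
for c in ("scene","side"):
    cv2.imwrite(f"pics/{c}0.png",viewer.capture(c))
    for n in ("turntable","dog","dog_head","peg_top","lamp","green_jar","green_lid","blue_jar","yellow_jar","bird","brush_pot","modelling_tool"):
        print(c,n,[([round(v) for v in d["at"]],round(d["score"],2)) for d in spot_in(n,c)[:2]])
s=bot.sense();print(s["t"],s["eef_pos"],s["tool_rot"],s["width"],bot.grip_point_offset)
E
```

```text
scene turntable [([617, 42, 44], 0.73)]
scene dog [([614, 48, 117], 0.93)]
scene dog_head [([610, 45, 118], 0.78)]
scene peg_top []
scene lamp [([749, 231, 116], 0.55)]
scene green_jar [([602, -339, 66], 0.67)]
scene green_lid [([603, -338, 67], 0.91)]
scene blue_jar [([412, 298, 68], 0.6)]
scene yellow_jar [([418, -290, 60], 0.9)]
scene bird [([565, 314, 50], 0.8)]
scene brush_pot [([762, -293, 65], 0.94)]
scene modelling_tool [([772, -17, 2], 0.65)]
side turntable [([572, 99, 48], 0.72)]
side dog [([781, -5, 4], 0.34)]
side dog_head [([450, 85, 87], 0.41)]
side peg_top [([449, 85, 90], 0.57)]
side lamp [([725, 274, 126], 0.75)]
side green_jar [([579, -303, 52], 0.67), ([577, 94, 116], 0.4)]
side green_lid [([583, -298, 58], 0.88), ([578, 94, 115], 0.31)]
side blue_jar [([393, 335, 75], 0.57), ([781, -5, 4], 0.38)]
side yellow_jar [([395, -267, 61], 0.8)]
side bird [([579, 92, 113], 0.19)]
side brush_pot [([750, -262, 61], 0.95)]
side modelling_tool [([578, 102, 51], 0.69), ([781, -5, 1], 0.55)]
1.3 [ 5.74986409e+02 -2.13322486e-02  1.86316792e+02] [2.22143085e+00 2.22142450e+00 5.26524690e-06] 91.84180436077826 18.700000000000003
```

View pics/scene0.png

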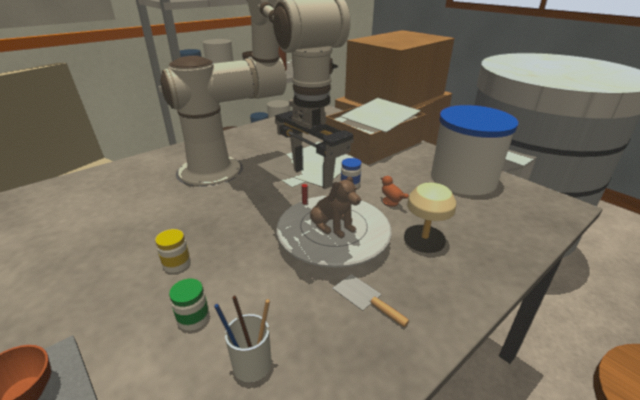

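View pics/side0.png

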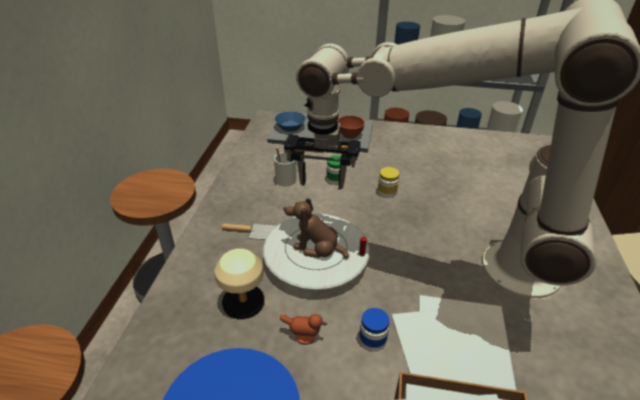

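The scene view shows the dog on the disc (centre about (334,226)), the peg at (305,184), the lamp foot at (426,239) and the green lid at (187,291). In the side view the peg top is at (363,238), the lamp foot at (243,300) and the green lid at (336,160). The networks' positions from the two views differ by about 40 mm, so I'll check them by projecting the pixels onto planes of known height.

```bash
cat > h.py <<'E'
import numpy as np, cv2
from bench import bot, viewer, spot_in
def ray(cam,uv):
    c=viewer.get_calibration(cam); R=cv2.Rodrigues(np.array(c["rvec"],float))[0]
    t=np.array(c["tvec"],float).ravel(); d=R.T@np.linalg.inv(c["K"])@[uv[0],uv[1],1]
    return -R.T@t,d
def plane(cam,uv,z):
    o,d=ray(cam,uv); return (o+d*(z-o[2])/d[2]).round()
def proj(cam,p):
    c=viewer.get_calibration(cam)
    return cv2.projectPoints(np.array(p,float).reshape(-1,1,3),np.array(c["rvec"],float),np.array(c["tvec"],float),np.array(c["K"],float),None)[0].reshape(-1,2)
E
python3 - <<'E'
from h import *
P={"scene":dict(base=((209,172),0),peg=((305,184),110),disc=((334,226),50),lampfoot=((426,238),8),lamptop=((434,187),165),green=((187,291),84),yellow=((171,238),84),blue=((351,163),84)),
"side":dict(base=((529,268),0),peg=((363,237),110),disc=((316,247),50),lampfoot=((243,299),8),lamptop=((240,254),165),green=((336,159),84),yellow=((389,172),84),blue=((375,318),84))}
for c in P:
    print(c,"cam",ray(c,(320,200))[0].round(),"TCP at px",proj(c,bot.sense()["eef_pos"]).round(),"base px",proj(c,[0,0,0]).round())
    for n,(uv,z) in P[c].items(): print(n,plane(c,uv,z))
# colour blobs of lids / peg
for c in P:
    im=cv2.imread(f"pics/{c}0.png"); h=cv2.cvtColor(im,cv2.COLOR_BGR2HSV)
    for n,lo,hi in (("green",50,80),("yellow",20,30),("red",0,4),("blue",108,125)):
        m=cv2.inRange(h,(lo,150,60),(hi,255,255)); k,_,st,ce=cv2.connectedComponentsWithStats(m)
        print(c,n,[(st[i].tolist(),ce[i].round(1).tolist()) for i in range(1,k) if 12<st[i,4]<900])
E
```

```text
scene cam [1146. -472.  635.] TCP at px [[312. 189.]] base px [[209. 170.]]
base [11. -7.  0.]
peg [443.  83. 110.]
disc [581.  68.  50.]
lampfoot [740. 259.   8.]
lamptop [734. 258. 165.]
green [ 582. -328.   84.]
yellow [ 400. -286.   84.]
blue [400. 307.  84.]
side cam [421. 984. 950.] TCP at px [[321. 193.]] base px [[521. 268.]]
base [-23.  -4.   0.]
peg [449.  71. 110.]
disc [577.  71.  50.]
lampfoot [737. 253.   8.]
lamptop [732. 244. 165.]
green [ 578. -333.   84.]
yellow [ 394. -287.   84.]
blue [396. 311.  84.]
scene green [([170, 279, 32, 24, 546], [185.4, 290.6])]
scene yellow [([156, 229, 28, 21, 438], [169.3, 238.6]), ([160, 251, 28, 16, 214], [174.5, 260.0])]
scene red [([302, 184, 5, 4, 16], [304.0, 185.5])]
scene blue [([343, 159, 17, 8, 118], [351.2, 162.4])]
side green [([329, 161, 11, 5, 49], [334.0, 163.0])]
side yellow [([381, 167, 18, 14, 186], [389.2, 173.5]), ([379, 184, 18, 9, 101], [387.1, 188.9])]
side red [([361, 237, 5, 7, 25], [363.2, 239.4])]
side blue [([362, 308, 27, 25, 507], [375.0, 319.9]), ([370, 338, 16, 9, 49], [377.1, 342.6])]
```

Plane projections from the two views agree within about 10 mm: turntable axis (579,70), peg (447,76) at a radius of 132, lamp (736,255), green lid (580,-331). The dog therefore has to turn about +52°. I'll move to the +y side of the peg with the fingers shut and in line with the push.

Emit:
drive_tool --pt "1 -0.9 0 0 -1" --pt "1 -0.9 0 0 -1" --pt "1 -0.9 0 0 -1" --pt "1 -0.9 0 0 -1" --pt "1 -0.9 0 0 -1" --pt "1 -0.9 0 0 -1" --pt "1 -0.8 0 0 -1" --pt "1 0 0.9 0 -1" --pt "1 0 0.9 0 -1" --pt "1 0 0.9 0 -1" --pt "1 0 0.9 0 -1" --pt "1 0 0.9 0 -1" --pt "1 0 0.9 0 -1" --pt "1 0 0.9 0 -1" --pt "1 0 0.7 0 -1" --pt "1 0 0 0 -1" --pt "1 0 0 0 -0.2" --pt "1 0 0 0 0" --squeeze 10

```text
t: 3.55
eef_pos: [451.0, 139.9, 186.3]
tool_rot: [3.141, -0.076, 0.0]
force: [-0.5, 0.6, 0.2]
width: 0.4
grip_force: 0.0
```

Emit:
drive_tool --pt "1 0 0 -1 0" --pt "1 0 0 -1 0" --pt "1 0 0 -1 0" --pt "1 0 0 -1 0" --pt "1 0 0 -1 0" --pt "1 0 0 0 0" --pt "1 0 0 0 0"

```text
t: 4.42
eef_pos: [451.6, 139.9, 87.1]
tool_rot: [-3.141, 0.077, -0.002]
force: [0.5, -0.4, 0.5]
width: 0.4
grip_force: 0.0
```

```bash
python3 - <<'E'
from h import *
im=viewer.capture("side"); cv2.imwrite("pics/side1.png",cv2.resize(im[180:340,260:460],None,fx=3,fy=3)); print(proj("side",[[451,140,86],[447,76,110],[579,70,50]]))
E
```

```text
[[358.92247731 261.37751807]
 [363.39591502 238.25530274]
 [315.17786141 246.69163186]]
```

View pics/side1.png

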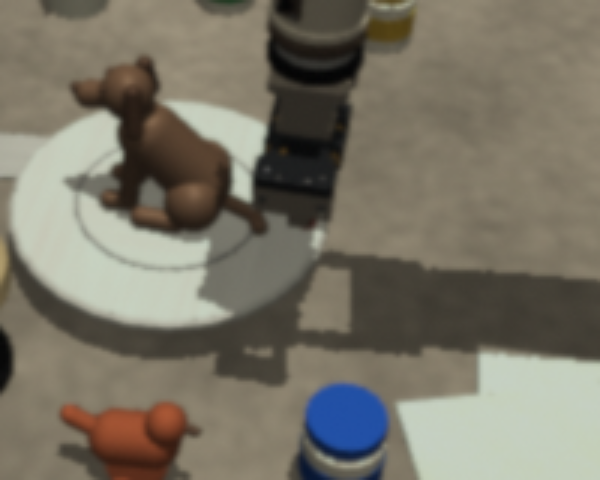

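The gripper hides the peg here. At crop (310,222) there is a red spot, but I can't make out the fingertips near the expected (297,243). I'll check with the other cameras before touching anything.

```bash
python3 - <<'E'
from h import *
p=proj("side",[[451,234,175],[451,46,175],[451,140,175],[447,76,50],[447,76,110]]); print(p.round(), ((p-[260,180])*3).round())
a=viewer.capture("scene"); b=viewer.capture("wrist")
a=cv2.resize(a[80:280,230:400],None,fx=2,fy=2)
cv2.imwrite("pics/sw1.png",np.hstack([a,b[:, 110:530]]))
print(((proj("scene",[[451,140,87],[447,76,110]])-[230,80])*2).round())
E
```

```text
[[357. 263.]
 [365. 212.]
 [361. 236.]
 [362. 254.]
 [363. 238.]] [[292. 250.]
 [314.  97.]
 [304. 169.]
 [306. 223.]
 [310. 175.]]
[[184. 211.]
 [148. 211.]]
```

View pics/sw1.png

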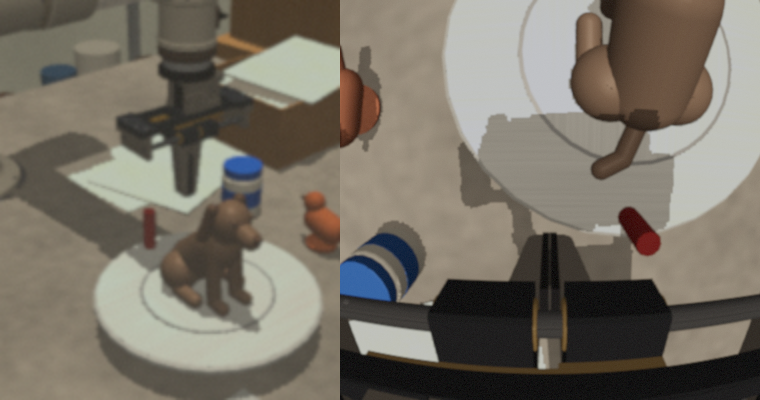

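The scene crop shows the fingers at (186,195), clear of the peg (149,210) and with the same x. The wrist view agrees. The tips look slightly higher than I calculated, so I'll go 20 mm lower, then approach and push along an arc.

```bash
python3 - <<'E'
import numpy as np
A=np.array([579,70.]);f0=np.radians(177.4)
def tcp(f,g=27): return A+130*np.array([np.cos(f),np.sin(f)])-g*np.array([-np.sin(f),np.cos(f)])
p=np.array([451.5,139.9]); 
for k in range(0,20):
    q=tcp(f0+.05*k); print(k,q.round(1),((q-p)/20).round(2)); p=q
E
```

```text
0 [450.4 102.9] [-0.06 -1.85]
1 [448.9  96.4] [-0.07 -0.32]
2 [447.7  89.9] [-0.06 -0.33]
3 [446.9  83.3] [-0.04 -0.33]
4 [446.4  76.7] [-0.02 -0.33]
5 [446.2  70. ] [-0.01 -0.33]
6 [446.4  63.4] [ 0.01 -0.33]
7 [446.9  56.8] [ 0.02 -0.33]
8 [447.7  50.2] [ 0.04 -0.33]
9 [448.9  43.6] [ 0.06 -0.33]
10 [450.3  37.2] [ 0.07 -0.32]
11 [452.1  30.8] [ 0.09 -0.32]
12 [454.3  24.5] [ 0.11 -0.31]
13 [456.7  18.3] [ 0.12 -0.31]
14 [459.4  12.3] [ 0.14 -0.3 ]
15 [462.5   6.4] [ 0.15 -0.3 ]
16 [465.8   0.6] [ 0.17 -0.29]
17 [469.4  -5. ] [ 0.18 -0.28]
18 [473.3 -10.3] [ 0.19 -0.27]
19 [477.4 -15.5] [ 0.21 -0.26]
```

Emit:
drive_tool --pt "1 0 0 -0.5 0" --pt "1 0 0 -0.5 0" --pt "1 0 -0.5 0 0" --pt "1 0 -0.5 0 0" --pt "1 0 -0.25 0 0" --pt "1 0 0 0 0" --pt "1 0 0 0 0"

```text
t: 5.45
eef_pos: [451.1, 115.0, 66.4]
tool_rot: [-3.141, 0.078, -0.0]
force: [-0.1, -0.4, -0.0]
width: 0.3
grip_force: 0.0
```

Next: slow contact, then the arc for k=1..12.

Emit:
drive_tool --pt "1 0 -0.2 0 0" --pt "1 0 -0.2 0 0" --pt "1 -0.05 -0.2 0 0" --pt "1 -0.05 -0.3 0 0.5" --pt "1 -0.05 -0.32 0 0.5" --pt "1 -0.04 -0.33 0 0.5" --pt "1 -0.02 -0.33 0 0.5" --pt "1 -0.01 -0.33 0 0.5" --pt "1 0.01 -0.33 0 0.5" --pt "1 0.02 -0.33 0 0.5" --pt "1 0.04 -0.33 0 0.5" --pt "1 0.06 -0.33 0 0.5" --pt "1 0.07 -0.32 0 0.5" --pt "1 0.09 -0.32 0 0.5" --pt "1 0 0 0 0" --pt "1 0 0 0 0"

```text
t: 7.45
eef_pos: [452.4, 31.6, 66.3]
tool_rot: [3.044, 0.777, 0.0]
force: [0.4, -0.1, -0.0]
width: 0.4
grip_force: 0.0
```

```bash
python3 - <<'E'
from h import *
print(bot.sense()["force"])
a=viewer.capture("side"); b=viewer.capture("wrist")
cv2.imwrite("pics/sw2.png",np.hstack([cv2.resize(a[180:340,240:400],None,fx=2,fy=2.5),b[:, 110:530]]))
E
```

```text
[ 0.36456843 -0.07813044 -0.02855334]
```

View pics/sw2.png

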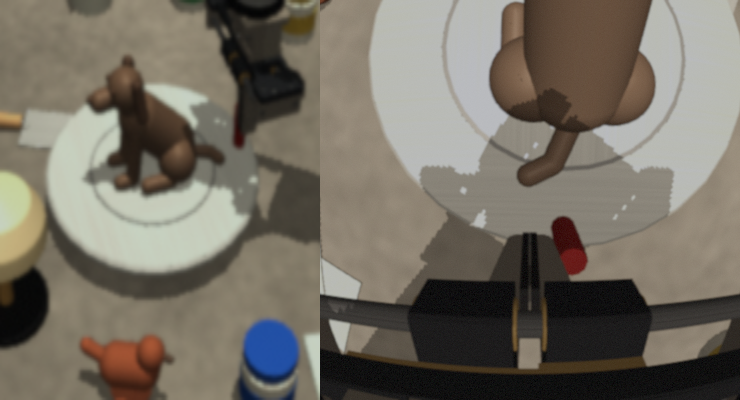

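The wrist view shows the peg (570,250) against the fingers and the dog turned along with the tool; the side crop shows the peg at (240,130). I'll continue the arc.

Emit:
drive_tool --pt "1 0.11 -0.31 0 0.5" --pt "1 0.12 -0.31 0 0.5" --pt "1 0.14 -0.3 0 0.5" --pt "1 0.15 -0.3 0 0.5" --pt "1 0.17 -0.29 0 0.5" --pt "1 0.18 -0.28 0 0.5" --pt "1 0.19 -0.27 0 0.5" --pt "1 0 0 0 0" --pt "1 0 0 0 0"

```text
t: 8.68
eef_pos: [473.5, -9.4, 66.3]
tool_rot: [-2.862, -1.295, 0.0]
force: [-0.1, -0.6, -0.9]
width: 0.5
grip_force: 0.0
```

```bash
python3 - <<'E'
from h import *
for c in ("side","scene"):
    im=viewer.capture(c); h=cv2.cvtColor(im,cv2.COLOR_BGR2HSV)
    m=cv2.inRange(h,(0,150,40),(4,255,255))|cv2.inRange(h,(174,150,40),(180,255,255)); k,_,st,ce=cv2.connectedComponentsWithStats(m)
    for i in range(1,k):
        if 8<st[i,4]<300:
            x,y,w,hh,_=st[i]; q=plane(c,(x+w/2-.5,y+1),110); print(c,st[i],q,"peg angle",np.degrees(np.arctan2(q[1]-70,q[0]-579))%360,np.hypot(q[1]-70,q[0]-579))
    if c=="scene": cv2.imwrite("pics/scene2.png",cv2.resize(im[60:300,220:500],None,fx=2,fy=2))
E
```

```text
side [349 212   5  17  40] [492. -23. 110.] peg angle 226.90915243299636 127.34991166074674
```

View pics/scene2.png

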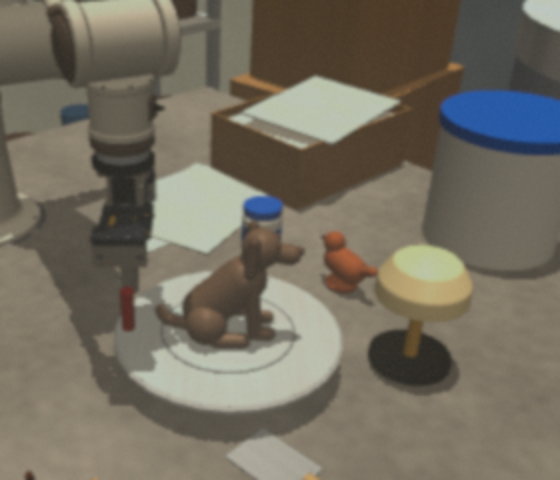

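The scene view shows the dog looking towards the lamp, with the peg top at crop (127,290). I'll back off from the peg, raise the tool and check the angle from both cameras.

Emit:
drive_tool --pt "1 -0.3 0.25 0 0" --pt "1 -0.6 0.5 0 0" --pt "1 -0.6 0.5 0 0" --pt "1 0 0 1 0" --pt "1 0 0 1 0" --pt "1 0 0 1 0" --pt "1 0 0 1 0" --pt "1 0 0 1 0" --pt "1 0 0 1 0" --pt "1 0 0 1 0" --pt "1 0 0 1 0" --pt "1 0 0 0.9 0" --pt "1 0 0 0 0"

```text
t: 10.4
eef_pos: [444.1, 15.5, 245.7]
tool_rot: [2.86, 1.296, 0.004]
force: [0.9, 0.9, -0.7]
width: 0.5
grip_force: 0.0
```

```bash
python3 - <<'E'
from h import *
for c in ("side","scene"):
    im=viewer.capture(c); h=cv2.cvtColor(im,cv2.COLOR_BGR2HSV)
    m=cv2.inRange(h,(0,150,40),(5,255,255))|cv2.inRange(h,(172,150,40),(180,255,255)); k,_,st,ce=cv2.connectedComponentsWithStats(m)
    for i in range(1,k):
        if 8<st[i,4]<300:
            x,y,w,hh,_=st[i]; q=plane(c,(x+w/2-.5,y+1),110); print(c,st[i],q,"peg angle",np.degrees(np.arctan2(q[1]-70,q[0]-579))%360,np.hypot(q[1]-70,q[0]-579))
    print(spot_in("dog_head",c)[:1],spot_in("dog",c)[:1])
    cv2.imwrite(f"pics/{c}3.png",im)
cv2.imwrite("pics/both3.png",np.hstack([cv2.resize(cv2.imread("pics/side3.png")[180:340,190:390],None,fx=2,fy=2),cv2.resize(cv2.imread("pics/scene3.png")[140:300,260:460],None,fx=2,fy=2)]))
E
```

```text
side [349 212   5  17  60] [492. -23. 110.] peg angle 226.90915243299636 127.34991166074674
[{'at': [573.8, 100.3, 117.1], 'score': 0.92}] [{'at': [573.9, 104.3, 113.5], 'score': 0.72}]
[{'at': [600.6, 58.2, 112.2], 'score': 0.8}] [{'at': [604.0, 58.2, 116.8], 'score': 0.84}]
```

View pics/both3.png

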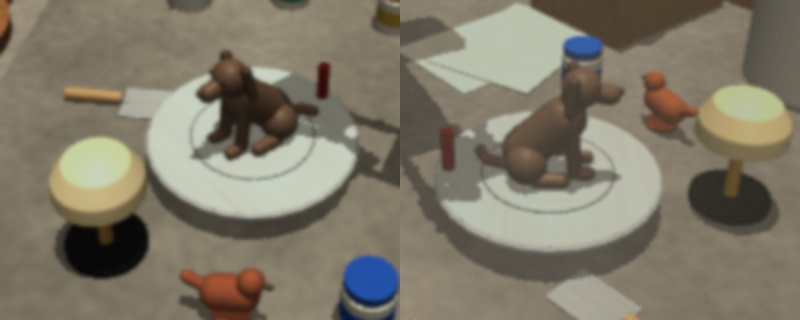

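The turntable stays where it was left: the peg angle is about 227–229°, against a target of 229.7° ± 14°, and both crops show the dog facing the lamp. Next is the head at about (605,98), with the grasp point about 64 mm above it.

Emit:
drive_tool --pt "1 0.5 0.25 0 0" --pt "1 0.9 0.46 0 0" --pt "1 0.9 0.46 0 0" --pt "1 0.9 0.46 0 0" --pt "1 0.9 0.46 0 0" --pt "1 0.9 0.46 0 0" --pt "1 0.9 0.46 0 0" --pt "1 0.9 0.46 0 0" --pt "1 0.9 0.46 0 0" --pt "1 0.4 0.2 0 0" --pt "1 0 0 -0.4 0" --pt "1 0 0 0 0" --pt "1 0 0 0 0"

```text
t: 12.32
eef_pos: [605.2, 97.8, 236.3]
tool_rot: [-2.862, -1.296, 0.0]
force: [-0.4, 0.4, 0.7]
width: 0.5
grip_force: 0.0
```

```bash
python3 - <<'E'
from h import *
a=viewer.capture("side"); b=viewer.capture("scene")
cv2.imwrite("pics/both4.png",np.hstack([cv2.resize(a[140:300,210:410],None,fx=2,fy=2),cv2.resize(b[100:260,250:450],None,fx=2,fy=2)]))
H=[605,98,200]
print((proj("side",H)-[210,140])*2,(proj("scene",H)-[250,100])*2+[400,0])
E
```

```text
[[187.14511948 141.52634907]] [[603.25299528 151.15515964]]
```

View pics/both4.png

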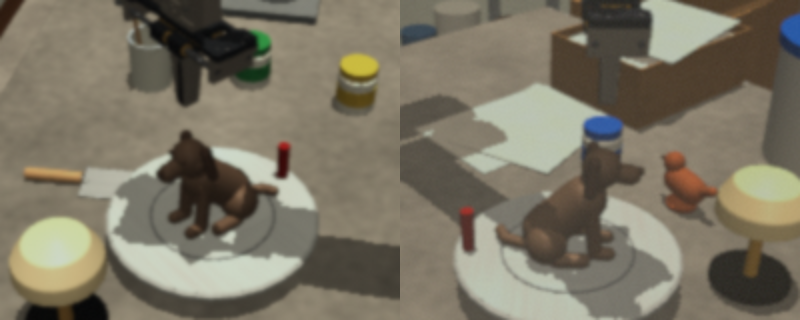

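The predicted head-top pixels (187,141) and (603,151) fall on the dog's head in both crops, with the fingers right above. Holding for over 2 s.

Emit:
drive_tool --pt "1 0 0 0 0" --pt "1 0 0 0 0" --pt "1 0 0 0 0" --pt "1 0 0 0 0" --pt "1 0 0 0 0" --pt "1 0 0 0 0" --pt "1 0 0 0 0" --pt "1 0 0 0 0" --pt "1 0 0 0 0" --pt "1 0 0 0 0" --pt "1 0 0 0 0" --pt "1 0 0 0 0" --pt "1 0 0 0 0" --pt "1 0 0 0 0" --pt "1 0 0 0 0" --pt "1 0 0 0 0" --pt "1 0 0 0 0" --pt "1 0 0 0 0"

```text
t: 14.68
eef_pos: [605.6, 98.0, 236.3]
tool_rot: [-2.862, -1.296, 0.0]
force: [0.6, -0.4, -0.3]
width: 0.5
grip_force: 0.0
```

Emit:
drive_tool --pt "1 0 -0.5 0 0" --pt "1 0 -1 0 0" --pt "1 0 -1 0 0" --pt "1 0 -1 0 0" --pt "1 0 -1 0 0" --pt "1 -0.1 -1 0 0" --pt "1 -0.1 -1 0 0" --pt "1 -0.1 -1 0 0" --pt "1 -0.1 -1 0 0" --pt "1 -0.1 -1 0 0" --pt "1 -0.1 -1 0 0" --pt "1 -0.1 -1 0 0" --pt "1 -0.1 -1 0 0" --pt "1 -0.1 -1 0 0" --pt "1 -0.1 -1 0 0" --pt "1 -0.1 -1 0 0" --pt "1 -0.1 -1 0 0" --pt "1 -0.05 -1 0 0" --pt "1 0 -1 0 0" --pt "1 0 -1 0 0"

```text
t: 17.18
eef_pos: [580.6, -293.4, 236.3]
tool_rot: [2.862, 1.297, 0.0]
force: [0.4, -0.2, -0.3]
width: 0.5
grip_force: 0.0
```

Emit:
drive_tool --pt "1 0 -1 0 0" --pt "1 0 -0.9 0 0" --pt "1 0 0 0 0" --pt "1 0 0 -1 0" --pt "1 0 0 -1 0" --pt "1 0 0 -1 0" --pt "1 0 0 -1 0" --pt "1 0 0 -1 0" --pt "1 0 0 -0.8 0" --pt "1 0 0 0 0" --pt "1 0 0 0 0"

```text
t: 18.55
eef_pos: [581.0, -330.4, 121.1]
tool_rot: [2.86, 1.296, 0.001]
force: [0.1, -0.4, -0.4]
width: 0.5
grip_force: 0.0
```

```bash
python3 - <<'E'
from h import *
a=viewer.capture("scene"); b=viewer.capture("wrist")
cv2.imwrite("pics/both5.png",np.hstack([cv2.resize(a[180:380,120:320],None,fx=1.9,fy=2),b[:, 110:530]]))
print((proj("scene",[[580,-331,84],bot.sense()["eef_pos"]])-[120,180])*[1.9,2],bot.sense()["eef_pos"])
E
```

```text
[[123.95117268 221.91414037]
 [117.72831609 194.68710897]] [ 581.25781539 -330.58309933  121.6028537 ]
```

View pics/both5.png

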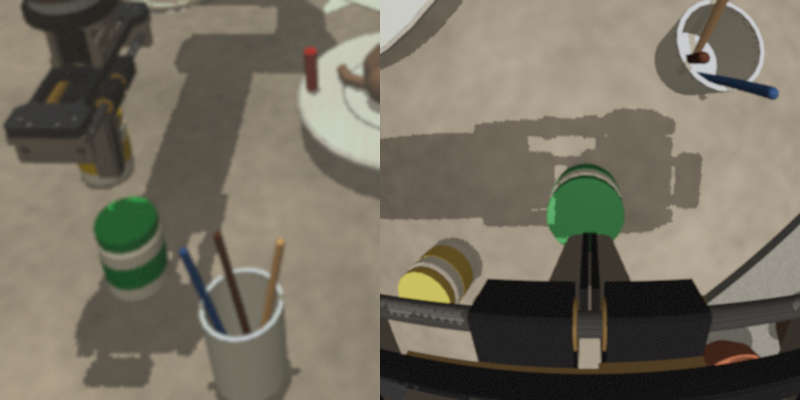

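The lid centre at crop (128,222) matches the prediction (124,222), and the fingers are above it, with the grasp point about 56 mm over the lid. I'll hold, then hand in.

Emit:
drive_tool --pt "1 0 0 0 0" --pt "1 0 0 0 0" --pt "1 0 0 0 0" --pt "1 0 0 0 0" --pt "1 0 0 0 0" --pt "1 0 0 0 0" --pt "1 0 0 0 0" --pt "1 0 0 0 0" --pt "1 0 0 0 0" --pt "1 0 0 0 0" --pt "1 0 0 0 0" --pt "1 0 0 0 0" --pt "1 0 0 0 0" --pt "1 0 0 0 0" --pt "1 0 0 0 0" --pt "1 0 0 0 0" --pt "1 0 0 0 0" --pt "1 0 0 0 0"

```text
t: 20.9
eef_pos: [580.6, -330.0, 120.3]
tool_rot: [-2.862, -1.296, 0.0]
force: [1.0, 0.1, -0.5]
width: 0.6
grip_force: 0.0
```

```bash
python3 -c "
from bench import order
print(order.sign_off())"
```

```text
the job is handed in; nothing more can be done
None
```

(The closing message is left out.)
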